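# Shift the clamped gear selector into third

## Task

The gear selector held in the bench vise stands in neutral: with the fingertips, push its lever across to the right, then push it forward until it is fully home in third, the front right slot of the H gate (forward is away from the vise's screw handle). Push it only, never grip the knob or ram it, do not put it into any other gear, and leave the loose parts round the vise where they are; finish clear of the lever.

Things in the scene. Friction and masses are not known exactly. Their poses are not given: they have to be found in the camera images.
- vise: Cast-iron bench vise with brass soft jaws, fixed to the table, place and yaw (up to 0.35 rad) vary. Origin on the table, right below the lever's pivot; x axis = FORWARD (away from the robot; the vise's screw handle is at the -x end), y = LEFT, z up. It holds the selector tower. Only the puck and low parts stand near; all is lower than the gate plate except the lever.
- gate: Steel gate plate, 84 x 84 x 8 mm, on pillars; origin at its centre, 176 mm above the table, axes as the vise. H-shaped opening: a neutral channel left-right through the middle, and slots 14 mm wide fore-aft at its left and right ends: first = front left, second = back left, third = front right, fourth = back right. Two teeth between left and right slots block the stem.
- lever: The gear lever. Origin at its pivot, 100 mm above the table; z axis up along the 10 mm steel stem to a black four-lobed knob. It tilts left-right and fore-aft about the pivot. Friction holds it wherever it is left: pushing the knob takes about 2 N; there is no return spring. End stops and teeth are rigid.
- knob (a point): Centre of the knob, 165 mm from the pivot (265 mm above the table when upright). Four upright round lobes, 22 mm diameter, 30 mm tall, centred 12 mm from the stem to front, back, left and right: 46 mm over all. A small dome on it tops out 26 mm above this point. Full travel at the knob: about 39 mm left or right of upright, 42 mm forward or back.
- selector_across (a joint): Left-right tilt of the lever, rad: 0 upright, positive to the RIGHT (vise -y). Stops at -0.24 (in line with the left slots) and +0.24 (in line with the right slots). The stem enters a slot freely within about 0.025 rad of its stop; the teeth block it elsewhere. Starts in neutral, between the left stop and -0.05.
- selector_fore (a joint): Fore-aft tilt of the lever, rad: 0 in the neutral channel (about 0.026 rad of play either way), positive FORWARD (vise +x). Stops at -0.26 (fully in second or fourth) and +0.26 (fully in first or third).
- lobe_front: The knob's front lobe, towards forward (+x of the vise): upright cylinder 22 mm diameter, 30 mm tall, part of the knob; origin at its centre.
- lobe_back: The knob's back lobe, towards back (towards the robot, -x): upright cylinder 22 mm diameter, 30 mm tall, part of the knob; origin at its centre.
- lobe_left: The knob's left lobe, towards left (+y): upright cylinder 22 mm diameter, 30 mm tall, part of the knob; origin at its centre.
- lobe_right: The knob's right lobe, towards right (-y): upright cylinder 22 mm diameter, 30 mm tall, part of the knob; origin at its centre.
- clutch_drum: Bystander, loose: chrome clutch drum, an open cup 108 mm across, 46 mm high, standing left of the vise. Origin at the centre of its underside. To be left alone.
- damper_puck: Bystander, loose: olive rubber damper puck, 56 mm across, 24 mm high, lying on the vise's anvil behind the tower. Origin at the centre of its underside. To be left alone.
- splined_hub: Bystander, loose: steel splined hub, 48 mm flange, 48 mm high, standing close on the left of the vise. Origin at the centre of its underside. To be left alone.
- spacer: Bystander, loose: grey aluminium spacer ring, 44 mm across, 30 mm high, close on the right of the vise. Origin at the centre of its underside. To be left alone.
- spanner: Bystander, loose: steel spanner lying on the table on the right of the vise. Origin on its underside. To be left alone.
- grease_jar: Bystander, loose: grease jar, 64 mm across, 65 mm high, further left. Origin at the centre of its underside. To be left alone.
- bolt_tray: Bystander, loose: bolt tray 140 x 100 x 30 mm, further right. Origin at the centre of its underside. To be left alone.

How it is judged:
By the outcome, as a careful person would: the job done as asked, in the order asked, and still so for the second after the job is handed in, with the robot touching nothing.
It also fails if it takes over 42 s, if anything falls off the work surface, if the arm or the gripper's body presses on something with over 40 N, if the wrist force passes 120 N, or if a joint passes its speed limit or range.

## Robot

A 6-joint arm with a two-finger parallel gripper is mounted at the origin on the work surface. World frame = base frame: x ahead of the robot, y to its left, z up, the work surface at z = 0. Lengths are in m, angles in degrees, forces in N, time in s.
With the tool pointing down it reaches from about 0.325 to 0.775 m from the base axis. Payload 5.5 kg.
Tool frame: the origin (TCP) lies midway between the tips of the shut fingers; the grasp point (between the pads) lies 19 mm behind it (r.grip_point_offset is the distance from the TCP to the grasp point, in m); z points along the fingers, x is the direction in which the jaws open and shut, and the axes are right-handed (so a half turn about z gives the same grasp; the last joint's range is limited). The gripper opens to 88 mm and grips with 3 to 60 N. Pads are 20 mm wide; open, the fingers measure 115 mm over their backs; the gripper's body (75 mm by 178 mm) begins 61 mm behind the grasp point.
Start: joints at [-79.853, 5.22, 70.514, -0, 104.267, -3.249], TCP at [0.139, -0.584, 0.223] pointing down, gripper open.
Joint ranges: [-164.24, 164.24], [-49.07, 125.15], [9.68, 141.18], [-86.29, 266.29], [3.28, 154.24], [-151.56, 151.56]. Speed limits (degrees/s): [147.25, 147.25, 172.46, 180, 180, 180].

## Interface

Orientations are given as a 3x3 rotation matrix whose columns are the frame's x, y, z axes.
In Python, from workcell import r gives the robot as it stands. The module is installed in compiled form; this text tells all that it offers.
- The arm moves only by the shell command python3 -m handwheel 'ROWS' [FORCE]. ROWS is JSON, a list that holds one entry, the list of rows, each a list of 7 numbers: the opening, from -1 (shut) to 1 (fully open), then the shift along the tool's x, y, z in cm, then the turn, a rotation vector about the tool's x, y, z in degrees. A call has 1 to 5 rows; each row is the pose to reach, as a shift and turn from the pose commanded when the call began, along the tool's axes at that moment; what a row does not reach only later rows make up. A row lasts 1/10 s, in which the tool goes at most 50 mm and 8.59 degrees, less where a joint would pass 70% of its speed; a pose out of reach is approached as far as the arm can. A call with a gripper value outside its range is refused whole. The fingers move at their own pace and stop on an object; FORCE is the grip in N (left out, the last holds). Time passes only in rows, so rows that repeat a pose let the fingers close. It gives the time, the measured TCP pose, the force and the opening at its end, in the units of the state.
- r.sense(): the state, without advancing time (a new reading comes with each control period).
- r.camera(name): name is "side" or "top"; returns the picture (480x640x3 uint8, blue, green, red); there is no depth.
- r.calibration(name): a dict with "fovy" (degrees; the focal length in pixels is half the picture's height over the tangent of half this angle, whatever the lens; pixels are square), "cx", "cy" (the principal point, pixels), "k1" (the pictures are not rectified: a ray, as slopes to the right and down, at radius r is drawn at 1 + k1 r^2 times it, then the intrinsics apply), "world_to_cam" (4x4, takes a point from world to camera coordinates). Camera axes: x right, y down, z forward; pixel columns grow to the right and rows downward; lengths in m; the calibration is good to about 2 mm. A picture is of the moment at which its call begins. calibration takes no time and is no camera call.
- r.finish_job(): hands the job in, once; it reports no verdict.
The state is a dict: "time_s": time; "joints": joint angles; "qvel": joint speeds; "joint_torque": joint torques, N m; "tool_pos": TCP position; "orientation": TCP orientation; "force": force on the tool from outside, world axes, zero at the start; "wrist_torque": the same for the moment, N m; "grip_width": opening from 0.0 (shut) to 1.0 (fully open).
Only numpy, scipy, OpenCV 4.12 (cv2) and the standard library are available. Lean on these libraries where they do the work, as an engineer would, in place of code of your own. Each camera call takes 0.05 s, during which the arm holds its last target.

## Working session

There is one attempt and no reset: what is moved stays moved. The work goes in short steps, Python scripts to look and compute and a shell command to move; the robot and the scene stay as the last step left them, time stands still between calls to the robot, and variables do not carry over. Pictures are saved under pics/ and viewed, and the job is handed in when it is done.

```bash
mkdir -p pics; python3 - <<'E'
from workcell import r
import cv2,numpy as np
s=r.sense(); print({k:np.round(v,3).tolist() for k,v in s.items()})
for n in("side","top"):
    im=r.camera(n); cv2.imwrite(f"pics/{n}0.png",im)
    c=r.calibration(n); print(n,c)
E
```

```text
{'time_s': 0.0, 'joints': [-79.855, 5.262, 70.583, 0.001, 104.267, -3.248], 'qvel': [0.091, 0.063, 0.021, -0.049, -0.005, -0.088], 'joint_torque': [-0.001, -44.647, -40.644, 0.07, 0.03, -0.0], 'tool_pos': [0.139, -0.583, 0.222], 'orientation': [[0.232, -0.973, -0.0], [-0.973, -0.232, 0.002], [-0.002, -0.0, -1.0]], 'force': [-0.227, 0.661, -1.152], 'wrist_torque': [-0.014, -0.018, -0.048], 'grip_width': 0.999}
side {'fovy': 52.16348485164824, 'cx': 330.1907438676357, 'cy': 235.36288883211273, 'k1': -0.048603379836147376, 'world_to_cam': array([[-0.75000404, -0.6611265 ,  0.02014177,  0.44268615],
       [-0.48923009,  0.53399064, -0.68957082,  0.39862436],
       [ 0.44513803, -0.52703486, -0.72393811,  0.943843  ],
       [ 0.        ,  0.        ,  0.        ,  1.        ]])}
top {'fovy': 43.88104216293334, 'cx': 317.28646333857506, 'cy': 235.52963963403562, 'k1': 0.03687308506119859, 'world_to_cam': array([[-0.01574528, -0.99960499, -0.0232797 ,  0.04171407],
       [-0.99047393,  0.01877839, -0.13641395,  0.60022645],
       [ 0.13679722,  0.02091006, -0.99037836,  1.4899123 ],
       [ 0.        ,  0.        ,  0.        ,  1.        ]])}
```

View pics/side0.png

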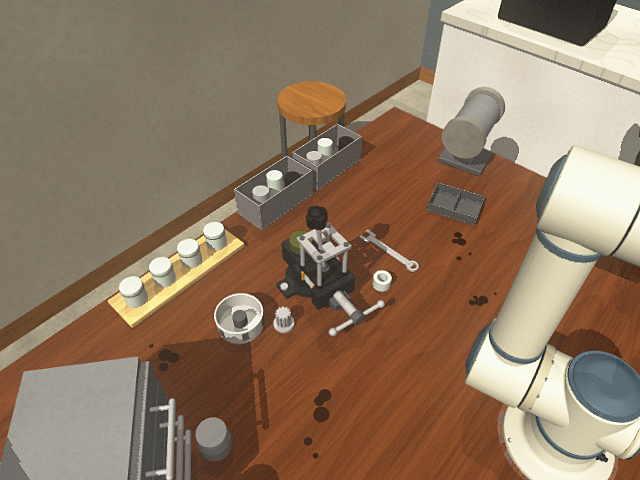

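View pics/top0.png

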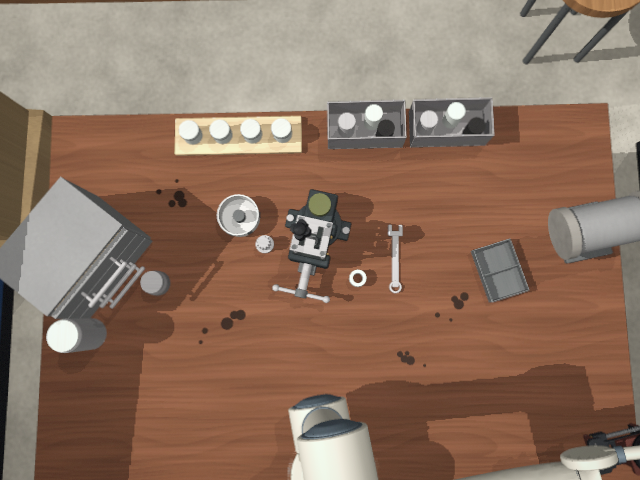

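The side view has the knob near (317,216) and the gate near (323,245). In the top view the gate is near (312,237) and the knob near (300,228). The screw handle points toward the robot. Next I'll zoom in.

```bash
cat > h.py <<'E'
import numpy as np,cv2
from workcell import r
def K(n):
    c=r.calibration(n); f=240/np.tan(np.radians(c['fovy']/2)); return c,f
def proj(n,P):
    c,f=K(n); T=c['world_to_cam']; q=np.atleast_2d(P)@T[:3,:3].T+T[:3,3]
    s=q[:,:2]/q[:,2:]; s=s*(1+c['k1']*(s**2).sum(1,keepdims=True)); return s*f+[c['cx'],c['cy']]
def ray(n,uv):
    c,f=K(n); d=(np.array(uv,float)-[c['cx'],c['cy']])/f; s=d.copy()
    for _ in range(20): s=d/(1+c['k1']*(s@s))
    T=c['world_to_cam'];R=T[:3,:3]; o=-R.T@T[:3,3]; v=R.T@np.array([s[0],s[1],1]); return o,v/np.linalg.norm(v)
def onz(n,uv,z):
    o,v=ray(n,uv); return o+v*(z-o[2])/v[2]
def tri(a,b):
    o1,v1=ray("side",a);o2,v2=ray("top",b)
    A=np.stack([v1,-v2],1); t=np.linalg.lstsq(A,o2-o1,rcond=None)[0]
    p,q=o1+t[0]*v1,o2+t[1]*v2; return (p+q)/2,np.linalg.norm(p-q)
def crop(im,x,y,w,h,s,fn):
    cv2.imwrite(fn,cv2.resize(im[y:y+h,x:x+w],None,fx=s,fy=s,interpolation=cv2.INTER_CUBIC))
E
python3 - <<'E'
from h import *
crop(cv2.imread("pics/side0.png"),260,190,130,100,6,"pics/sz.png")
crop(cv2.imread("pics/top0.png"),260,180,110,90,7,"pics/tz.png")
E
```

```text
(no output)
```

View pics/sz.png

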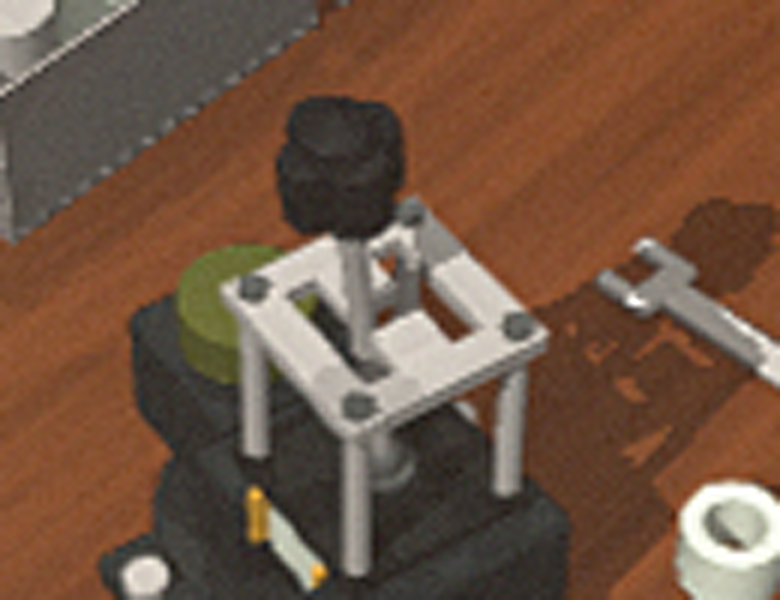

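View pics/tz.png

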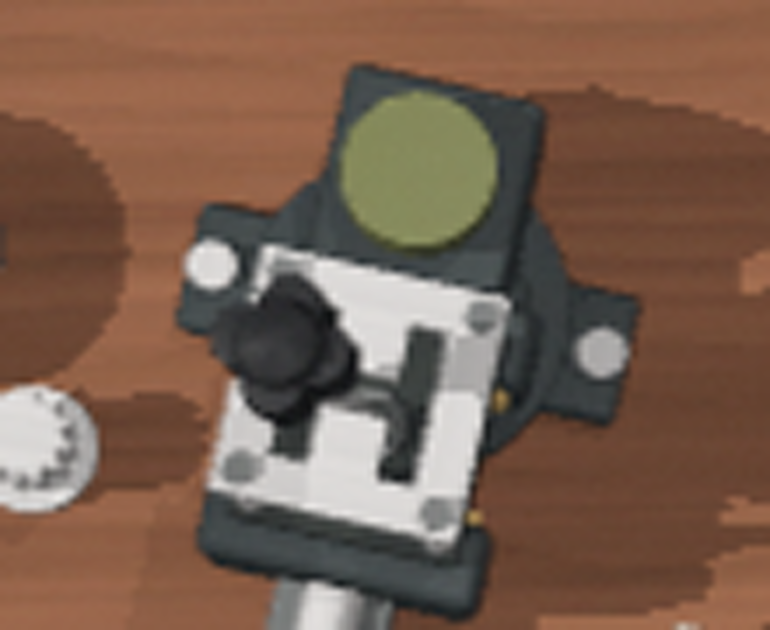

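```bash
python3 - <<'E'
from h import *
S=lambda x,y:(260+(x+.5)/6-.5,190+(y+.5)/6-.5); T=lambda x,y:(260+(x+.5)/7-.5,180+(y+.5)/7-.5)
sc={'FL':((253,288),(290,268)),'FR':((412,212),(484,318)),'BR':((517,325),(438,513)),'BL':((358,405),(240,467))}
P={}
for k,(a,b) in sc.items():
    p,e=tri(S(*a),T(*b)); P[k]=p; print(k,p.round(4),round(e,4),onz('top',T(*b),.182).round(4),onz('side',S(*a),.182).round(4))
Q={k:(onz('top',T(*b),.182)+onz('side',S(*a),.182))/2 for k,(a,b) in sc.items()}
c=sum(Q.values())/4; f=Q['FL']+Q['FR']-Q['BL']-Q['BR']; l=Q['FL']+Q['BL']-Q['FR']-Q['BR']
print(c,np.degrees(np.arctan2(f[1],f[0])),np.degrees(np.arctan2(-l[0],l[1])),np.linalg.norm(f)/2,np.linalg.norm(l)/2)
# knob blob
for n,(x,y,w,h) in {'side':(290,195,50,40),'top':(285,213,30,30)}.items():
    im=cv2.imread(f'pics/{n}0.png'); 
k,e=tri(S(340,165),T(284,345)); print('knob',k,e)
yaw=np.arctan2(f[1]-l[0],f[0]+l[1]); R=np.array([[np.cos(yaw),-np.sin(yaw),0],[np.sin(yaw),np.cos(yaw),0],[0,0,1]])
piv=np.array([c[0],c[1],.1])
print(np.degrees(yaw))
# predicted dome/knob for across angles
for a in (-.24,-.2,-.15,-.1,-.05):
    d=R@np.array([0,-np.sin(a),np.cos(a)])
    K0=piv+d*.165; D=piv+d*.191
    ss,tt=proj('side',D)[0],proj('top',D)[0]; b=piv+d*.15
    print(a,'dome side',((ss-[260,190])*6).round(),'top',((tt-[260,180])*7).round(), 'stem side',((proj('side',b)[0]-[260,190])*6).round(), K0.round(4))
E
```

```text
FL [0.6225 0.0647 0.1802] 0.0042 [0.624  0.0658 0.182 ] [0.6194 0.0649 0.182 ]
FR [6.037e-01 1.000e-04 1.838e-01] 0.0043 [0.6058 0.0012 0.182 ] [ 0.6029 -0.0023  0.182 ]
BR [0.5388 0.0167 0.1834] 0.0038 [0.5406 0.0177 0.182 ] [0.5379 0.0148 0.182 ]
BL [0.5555 0.0822 0.183 ] 0.0039 [0.5572 0.0833 0.182 ] [0.5543 0.0807 0.182 ]
[0.58026379 0.0407703  0.182     ] -14.289718353786954 -14.409221822619152 0.06759401153838054 0.06796926577765923
knob [0.58299961 0.06241252 0.26647779] 0.005445429418392187
-14.349635487714014
-0.24 dome side [263. 142.] top [210. 314.] stem side [290. 216.] [0.59   0.0788 0.2603]
-0.2 dome side [283. 129.] top [233. 319.] stem side [305. 207.] [0.5884 0.0725 0.2617]
-0.15 dome side [307. 115.] top [263. 325.] stem side [323. 196.] [0.5864 0.0647 0.2631]
-0.1 dome side [331. 101.] top [292. 331.] stem side [342. 185.] [0.5843 0.0567 0.2642]
-0.05 dome side [356.  89.] top [322. 338.] stem side [360. 175.] [0.5823 0.0488 0.2648]
```

The gate screws triangulate to z of about 0.18, with 68 mm spacing and 4 mm of ray disagreement. That puts the pivot axis at (0.580, 0.041) and the vise yaw at −14.3°. The knob is at about (0.584, 0.061, 0.265), so across is about −0.13.

My plan is to shut the fingers, travel high to the left of the knob and push right, then go round behind it and push forward.

```bash
python3 -m handwheel '[[[-1,-3,-3,-4,0,0,0],[-1,-6,-6,-8,0,0,0],[-1,-9,-9.5,-11,0,0,0],[-1,-12,-13,-13,0,0,0],[-1,-15,-16,-13.8,0,0,0]]]' 15
python3 -m handwheel '[[[-1,-3,-3.2,0,0,0,0],[-1,-6,-6.4,0,0,0,0],[-1,-9,-9.6,0,0,0,0],[-1,-12,-12.8,0,0,0,0],[-1,-15,-16,0,0,0,0]]]'
```

```text
time_s: 0.6
tool_pos: [0.2533, -0.4107, 0.3584]
orientation: [[0.231, -0.973, 0.001], [-0.973, -0.231, -0.002], [0.002, -0.001, -1.0]]
force: [0.1, 0.3, 0.5]
grip_width: 0.587
time_s: 1.1
tool_pos: [0.3741, -0.2272, 0.3565]
orientation: [[0.232, -0.973, -0.0], [-0.973, -0.232, 0.0], [-0.0, 0.0, -1.0]]
force: [0.9, -0.3, -0.3]
grip_width: 0.126
```

```bash
python3 -m handwheel '[[[-1,-3,-3.2,0,0,0,0],[-1,-6,-6.4,0,0,0,0],[-1,-9,-9.6,0,0,0,0],[-1,-12,-12.8,0,0,0,0],[-1,-15,-16,0,0,0,0]]]'
python3 -m handwheel '[[[-1,-3,-3.2,0,0,0,6],[-1,-6,-6.4,0,0,0,12],[-1,-9,-9.6,0,0,0,18],[-1,-11.5,-12,0,0,0,24],[-1,-12.5,-13,0,0,0,27.8]]]'
python3 -m handwheel '[[[-1,0,0,0,0,0,0]]]'
```

```text
time_s: 1.6
tool_pos: [0.4951, -0.0441, 0.3565]
orientation: [[0.232, -0.973, -0.0], [-0.973, -0.232, -0.0], [-0.0, 0.0, -1.0]]
force: [0.1, -0.4, 0.8]
grip_width: 0.004
time_s: 2.1
tool_pos: [0.5929, 0.1087, 0.3547]
orientation: [[-0.25, -0.968, -0.003], [-0.968, 0.25, 0.0], [0.001, 0.003, -1.0]]
force: [0.6, 0.2, 0.4]
grip_width: 0.006
time_s: 2.2
tool_pos: [0.5925, 0.1076, 0.3548]
orientation: [[-0.247, -0.969, -0.003], [-0.969, 0.247, -0.0], [0.001, 0.003, -1.0]]
force: [-0.0, 0.4, 0.2]
grip_width: 0.007
```

```bash
python3 -m handwheel '[[[-1,-2,-0.5,0,0,0,0],[-1,-2,-0.5,3.5,0,0,0],[-1,-2,-0.5,7,0,0,0],[-1,-2,-0.5,10.5,0,0,0],[-1,-2,-0.5,11.7,0,0,0]]]'
python3 - <<'E'
from h import *
for n,b in (('side',(260,170,130,100,6)),('top',(250,170,110,90,7))):
    crop(r.camera(n),*b,f'pics/{n}1.png')
s=r.sense(); print(s['tool_pos'],s['force'])
E
```

```text
time_s: 2.7
tool_pos: [0.6001, 0.1226, 0.2352]
orientation: [[-0.248, -0.969, -0.007], [-0.969, 0.248, -0.001], [0.003, 0.006, -1.0]]
force: [-0.2, -0.2, -0.1]
grip_width: 0.006
[0.60073866 0.12292305 0.23785673] [ 0.44315169  0.70227894 -0.11459459]
```

View pics/side1.png

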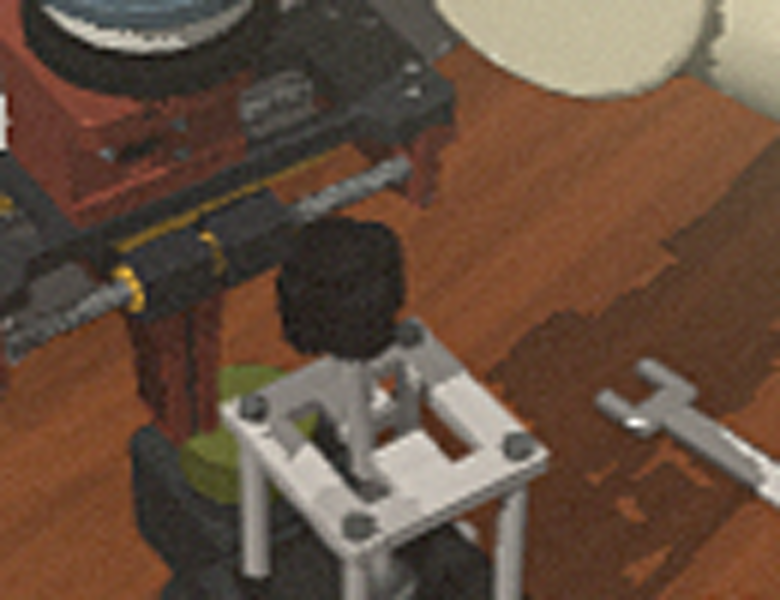

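View pics/top1.png

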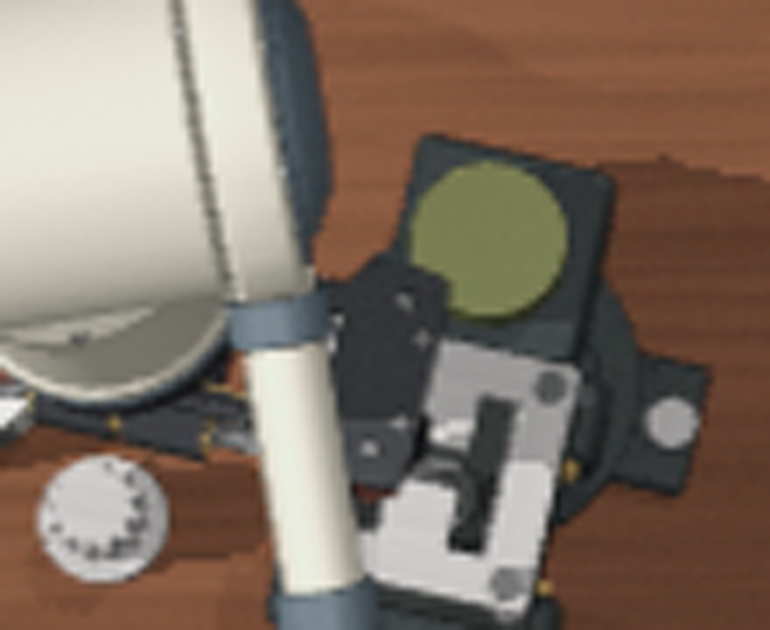

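The side view shows the shut fingertips around (190,430) in the crop, left of the knob at (340,290) and clear of it. They are level with the lobes. I'll start the rightward push (tool +x).

```bash
python3 -m handwheel '[[[-1,0.6,0,0,0,0,0],[-1,1.2,0,0,0,0,0],[-1,1.7,0,0,0,0,0],[-1,2.0,0,0,0,0,0],[-1,2.3,0,0,0,0,0]]]'
python3 -m handwheel '[[[-1,0.3,0,0,0,0,0],[-1,0.6,0,0,0,0,0],[-1,0.9,0,0,0,0,0],[-1,1.2,0,0,0,0,0],[-1,1.5,0,0,0,0,0]]]'
python3 -m handwheel '[[[-1,0.3,0,0,0,0,0],[-1,0.6,0,0,0,0,0],[-1,0.9,0,0,0,0,0],[-1,1.2,0,0,0,0,0],[-1,1.5,0,0,0,0,0]]]'
python3 - <<'E'
from h import *
for n,b in (('side',(260,170,130,100,6)),):
    crop(r.camera(n),*b,f'pics/{n}2.png')
s=r.sense(); print(s['tool_pos'],s['force'])
E
```

```text
time_s: 3.3
tool_pos: [0.5962, 0.1012, 0.2405]
orientation: [[-0.249, -0.969, 0.001], [-0.969, 0.249, 0.0], [-0.0, -0.001, -1.0]]
force: [-0.1, 0.6, 1.1]
grip_width: 0.004
time_s: 3.8
tool_pos: [0.5924, 0.0873, 0.2404]
orientation: [[-0.248, -0.969, 0.001], [-0.969, 0.248, 0.001], [-0.001, -0.001, -1.0]]
force: [0.5, 3.0, 2.6]
grip_width: 0.003
time_s: 4.3
tool_pos: [0.5885, 0.0723, 0.2397]
orientation: [[-0.249, -0.969, -0.0], [-0.969, 0.249, -0.0], [0.0, 0.0, -1.0]]
force: [0.4, 1.6, 1.7]
grip_width: 0.006
[0.58843758 0.071853   0.23971217] [0.2313045  1.64947178 0.99549628]
```

View pics/side2.png

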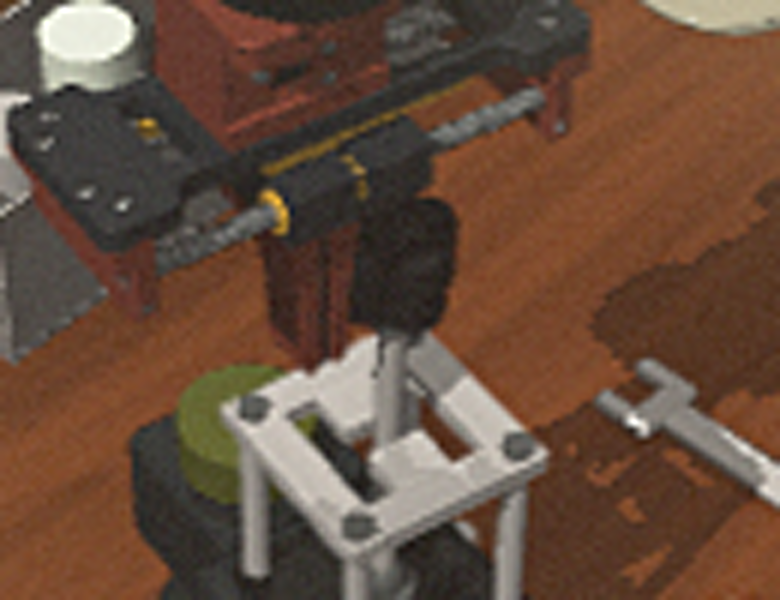

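The lever is following: the knob is now at about (405,265) in the crop, the stem is near mid-channel, and the force is about 2 N.

```bash
python3 -m handwheel '[[[-1,0.3,0,0,0,0,0],[-1,0.6,0,0,0,0,0],[-1,0.9,0,0,0,0,0],[-1,1.2,0,0,0,0,0],[-1,1.5,0,0,0,0,0]]]'
python3 -m handwheel '[[[-1,0.25,0,0,0,0,0],[-1,0.5,0,0,0,0,0],[-1,0.75,0,0,0,0,0],[-1,1.0,0,0,0,0,0]]]'
python3 -m handwheel '[[[-1,0.15,0,0,0,0,0],[-1,0.3,0,0,0,0,0]]]'
python3 - <<'E'
from h import *
for n,b in (('side',(260,170,130,100,6)),):
    crop(r.camera(n),*b,f'pics/{n}3.png')
s=r.sense(); print(s['tool_pos'],s['force'])
E
```

```text
time_s: 4.85
tool_pos: [0.5848, 0.0578, 0.2398]
orientation: [[-0.249, -0.969, 0.0], [-0.969, 0.249, 0.0], [-0.0, 0.0, -1.0]]
force: [0.3, 2.0, 0.9]
grip_width: 0.006
time_s: 5.25
tool_pos: [0.5823, 0.0482, 0.2397]
orientation: [[-0.249, -0.969, -0.0], [-0.969, 0.249, -0.0], [0.0, 0.0, -1.0]]
force: [0.4, 1.9, 1.7]
grip_width: 0.004
time_s: 5.45
tool_pos: [0.5816, 0.0453, 0.2397]
orientation: [[-0.249, -0.969, -0.0], [-0.969, 0.249, -0.0], [0.0, 0.0, -1.0]]
force: [1.2, 1.3, 1.1]
grip_width: 0.006
[0.58154267 0.04513087 0.23968316] [-0.10267995  0.52866198  0.8244333 ]
```

View pics/side3.png

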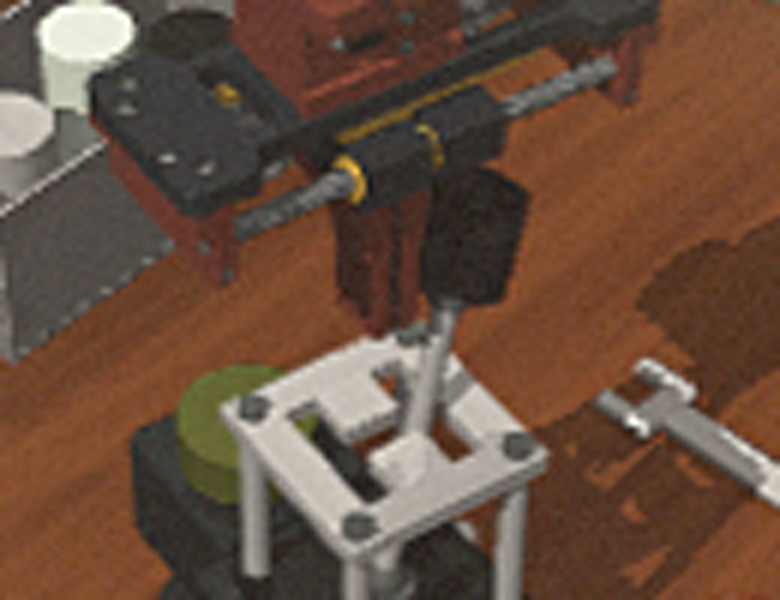

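The lever now leans right, with the knob at about (478,240) in the crop, and is close to the stop. I'll continue in 1 mm rows until the force rises.

```bash
python3 -m handwheel '[[[-1,0.1,0,0,0,0,0],[-1,0.2,0,0,0,0,0]]]'
python3 -m handwheel '[[[-1,0.1,0,0,0,0,0],[-1,0.15,0,0,0,0,0]]]'
python3 -m handwheel '[[[-1,0.1,0,0,0,0,0]]]'
```

```text
time_s: 5.7
tool_pos: [0.5811, 0.0435, 0.2396]
orientation: [[-0.249, -0.969, -0.0], [-0.969, 0.249, -0.0], [0.0, 0.0, -1.0]]
force: [1.2, 1.6, 0.7]
grip_width: 0.003
time_s: 5.9
tool_pos: [0.5807, 0.042, 0.2396]
orientation: [[-0.249, -0.969, -0.0], [-0.969, 0.249, -0.0], [0.0, 0.0, -1.0]]
force: [1.4, 1.0, -0.0]
grip_width: 0.005
time_s: 6.0
tool_pos: [0.5805, 0.0411, 0.2396]
orientation: [[-0.249, -0.969, -0.0], [-0.969, 0.249, 0.0], [0.0, 0.0, -1.0]]
force: [1.5, 1.7, -0.3]
grip_width: 0.01
```

```bash
python3 -m handwheel '[[[-1,0.1,0,0,0,0,0]]]'
```

```text
time_s: 6.1
tool_pos: [0.5802, 0.0401, 0.2396]
orientation: [[-0.249, -0.969, -0.0], [-0.969, 0.249, 0.0], [0.0, 0.0, -1.0]]
force: [0.4, 1.6, -1.6]
grip_width: 0.009
```

```bash
python3 -m handwheel '[[[-1,0.1,0,0,0,0,0]]]'
python3 -m handwheel '[[[-1,0.1,0,0,0,0,0]]]'
```

```text
time_s: 6.2
tool_pos: [0.58, 0.0391, 0.2396]
orientation: [[-0.249, -0.969, -0.0], [-0.969, 0.249, 0.0], [0.0, 0.0, -1.0]]
force: [0.7, 1.4, -1.7]
grip_width: 0.004
time_s: 6.3
tool_pos: [0.5797, 0.0381, 0.2395]
orientation: [[-0.249, -0.969, -0.0], [-0.969, 0.249, 0.0], [0.0, 0.0, -1.0]]
force: [1.3, 1.3, -1.7]
grip_width: 0.004
```

```bash
python3 - <<'E'
from h import *
im=r.camera('side'); crop(im,260,170,130,100,6,'pics/side4.png')
s=r.sense(); print(s['tool_pos'],s['force'])
c=np.array([.5803,.0408]);yaw=np.radians(-14.35);R=np.array([[np.cos(yaw),-np.sin(yaw),0],[np.sin(yaw),np.cos(yaw),0],[0,0,1]])
for a in (.18,.21,.24):
    d=R@np.array([0,-np.sin(a),np.cos(a)])
    print(a,[((proj('side',np.r_[c,.1]+d*l)[0]-[260,170])*6).round().tolist() for l in (.085,.11,.14,.165,.191)])
E
```

```text
[0.57965288 0.03796061 0.2395956 ] [ 0.51015765  2.13084527 -0.8593341 ]
0.18 [[412.0, 403.0], [424.0, 350.0], [438.0, 284.0], [451.0, 228.0], [465.0, 167.0]]
0.21 [[418.0, 401.0], [431.0, 348.0], [448.0, 281.0], [463.0, 224.0], [478.0, 163.0]]
0.24 [[424.0, 399.0], [439.0, 346.0], [458.0, 279.0], [474.0, 221.0], [492.0, 160.0]]
```

View pics/side4.png

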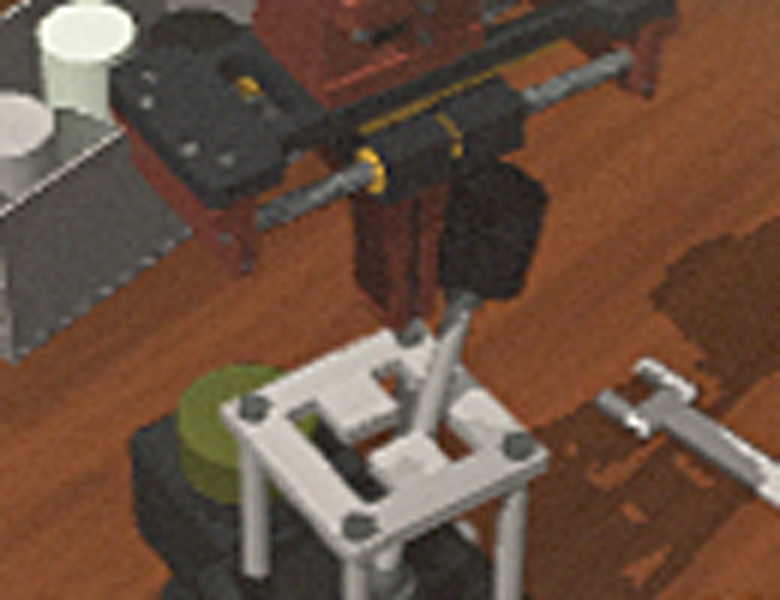

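The stem slope suggests across of about 0.24, but the force hasn't risen yet. I'll continue in 1 mm steps.

```bash
python3 -m handwheel '[[[-1,0.1,0,0,0,0,0]]]'
python3 -m handwheel '[[[-1,0.1,0,0,0,0,0]]]'|grep -E "pos|force"
```

```text
time_s: 6.45
tool_pos: [0.5794, 0.0373, 0.2396]
orientation: [[-0.249, -0.969, -0.0], [-0.969, 0.249, 0.0], [-0.0, 0.0, -1.0]]
force: [0.4, 1.9, -2.2]
grip_width: 0.003
tool_pos: [0.5792, 0.0364, 0.2397]
force: [2.0, 2.0, -1.7]
```

```bash
python3 -m handwheel '[[[-1,0.1,0,0,0,0,0]]]'|grep -E "pos|force"
```

```text
tool_pos: [0.579, 0.0357, 0.2396]
force: [1.3, 3.8, -3.3]
```

```bash
python3 -m handwheel '[[[-1,0.1,0,0,0,0,0]]]'|grep -E "pos|force"
```

```text
tool_pos: [0.5788, 0.035, 0.2396]
force: [1.9, 5.8, -2.6]
```

The force climbed to about 6 N with the tool stalling, so the lever is at the right stop. Now I'll back off left, go round behind the knob, and look.

```bash
python3 -m handwheel '[[[-1,-0.5,0,0,0,0,0],[-1,-1.5,0,0,0,0,0],[-1,-2.5,0,0,0,0,0],[-1,-2.5,2,0,0,0,0],[-1,-2.5,4,0,0,0,0]]]'|grep -E "pos|force"
python3 -m handwheel '[[[-1,0,1.8,0,0,0,0],[-1,0,1.8,0,0,0,0]]]'|grep -E "pos|force"
python3 - <<'E'
from h import *
for n,b in (('side',(260,170,130,100,6)),('top',(250,170,110,90,7))):
    crop(r.camera(n),*b,f'pics/{n}5.png')
s=r.sense(); print(s['tool_pos'],s['force'])
E
```

```text
tool_pos: [0.546, 0.0692, 0.2395]
force: [-0.9, 0.6, -0.1]
tool_pos: [0.5279, 0.0739, 0.2409]
force: [0.3, 0.3, 0.5]
[0.52915851 0.07325477 0.24026666] [-0.21935189 -0.66049073  0.09863652]
```

View pics/side5.png

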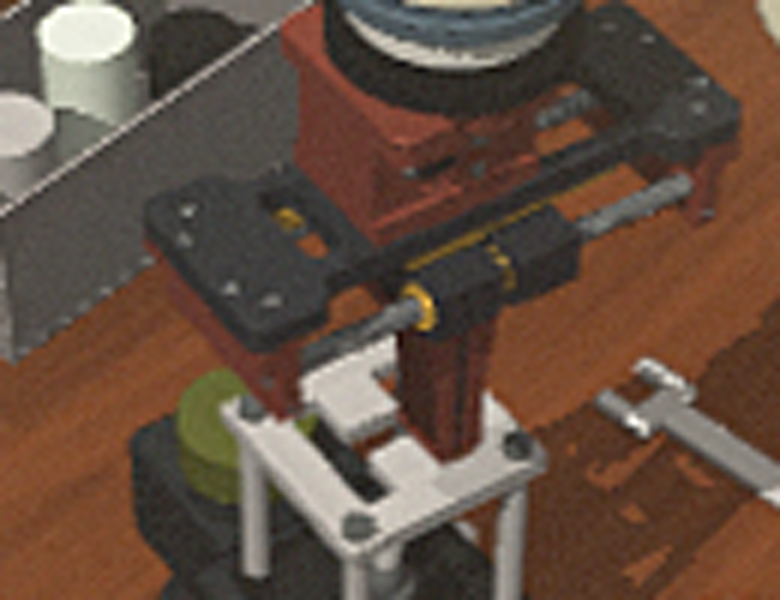

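View pics/top5.png

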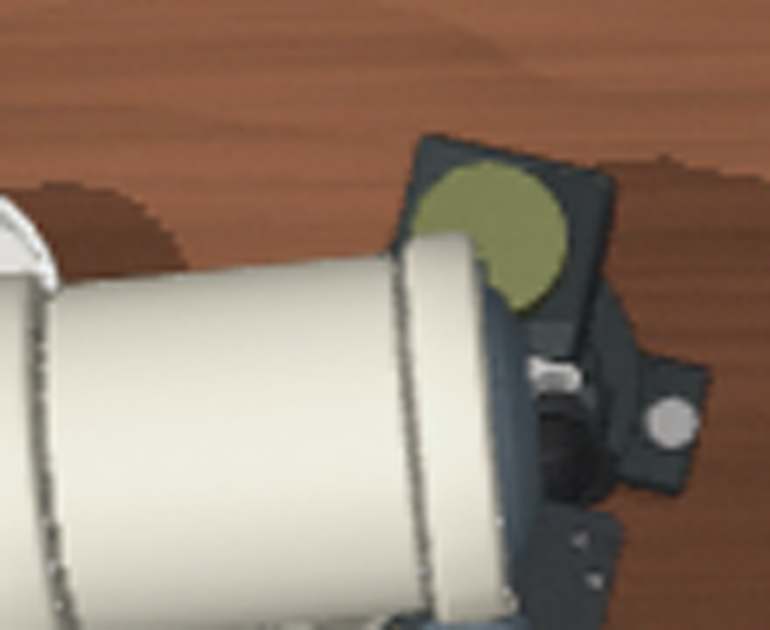

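```bash
python3 -m handwheel '[[[-1,2,0,0,0,0,0],[-1,4,0,0,0,0,0],[-1,5.5,0,0,0,0,0],[-1,6.1,0,0,0,0,0],[-1,6.1,0,0,0,0,0]]]'|grep -E "pos|force"
python3 - <<'E'
from h import *
for n,b in (('side',(260,170,130,100,6)),('top',(250,170,110,90,7))):
    crop(r.camera(n),*b,f'pics/{n}6.png')
s=r.sense(); print(s['tool_pos'],s['force'])
c=np.array([.5803,.0408]);yaw=np.radians(-14.35);R=np.array([[np.cos(yaw),-np.sin(yaw),0],[np.sin(yaw),np.cos(yaw),0],[0,0,1]])
for a in (.2,.24):
    d=R@np.array([0,-np.sin(a),np.cos(a)])
    print(a,[((proj('top',np.r_[c,.1]+d*l)[0]-[250,170])*7).round().tolist() for l in (.165,.191)])
E
```

```text
tool_pos: [0.5139, 0.0132, 0.2398]
force: [-0.0, -0.3, -0.3]
[0.51388093 0.01409516 0.23973138] [-0.04019842  0.25035921  0.27150782]
0.2 [[527.0, 452.0], [542.0, 445.0]]
0.24 [[547.0, 458.0], [566.0, 451.0]]
```

View pics/side6.png

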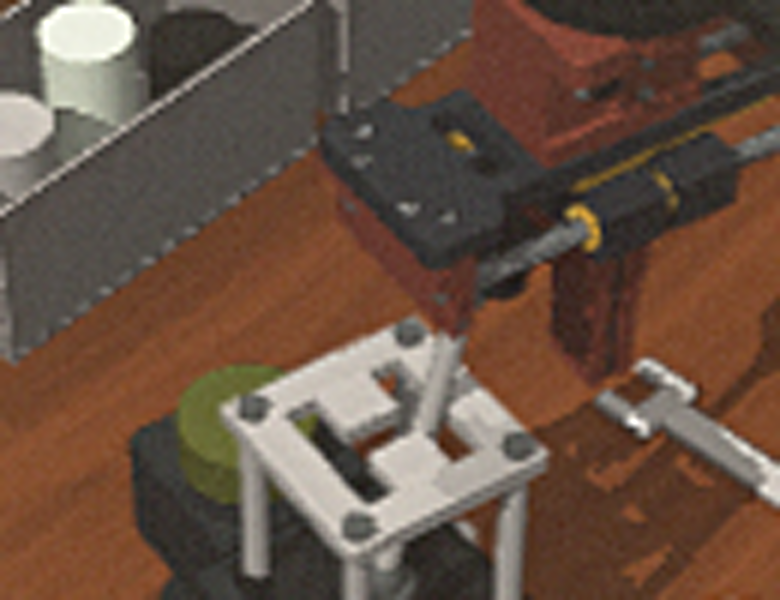

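View pics/top6.png

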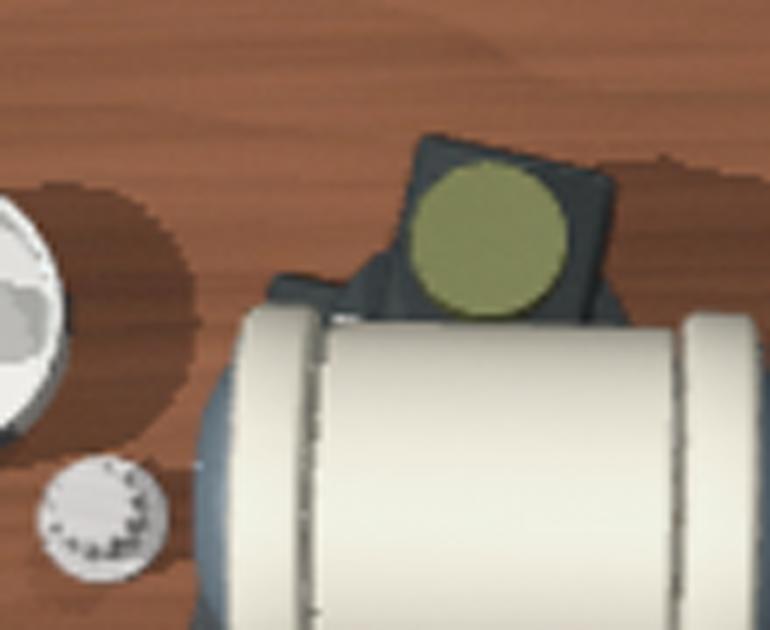

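The stem still leans right ((465,345)→(430,420) in the crop), and the fingers are behind the knob and in line with it. Now I'll push forward (tool −y), slowly.

```bash
python3 -m handwheel '[[[-1,0,-0.6,0,0,0,0],[-1,0,-1.1,0,0,0,0],[-1,0,-1.5,0,0,0,0],[-1,0,-1.8,0,0,0,0],[-1,0,-2.1,0,0,0,0]]]'|grep -E "pos|force"
python3 -m handwheel '[[[-1,0,-0.25,0,0,0,0],[-1,0,-0.5,0,0,0,0],[-1,0,-0.75,0,0,0,0],[-1,0,-1,0,0,0,0]]]'|grep -E "pos|force"
```

```text
tool_pos: [0.5343, 0.0087, 0.2397]
force: [-0.5, -0.5, 0.9]
tool_pos: [0.5437, 0.0062, 0.24]
force: [-1.8, 0.5, 1.7]
```

```bash
python3 -m handwheel '[[[-1,0,-0.2,0,0,0,0],[-1,0,-0.4,0,0,0,0]]]'|grep -E "pos|force"
```

```text
tool_pos: [0.5477, 0.0051, 0.2398]
force: [-1.2, -0.6, 2.1]
```

Contact is at about 2 N and moving, with no sign of blocking against a tooth. I'll continue.

```bash
python3 -m handwheel '[[[-1,0,-0.25,0,0,0,0],[-1,0,-0.5,0,0,0,0]]]'|grep -E "pos|force"
python3 - <<'E'
from h import *
crop(r.camera('side'),260,170,130,100,6,'pics/side7.png')
E
```

```text
tool_pos: [0.5526, 0.0039, 0.2398]
force: [-2.2, 0.8, 1.9]
```

View pics/side7.png

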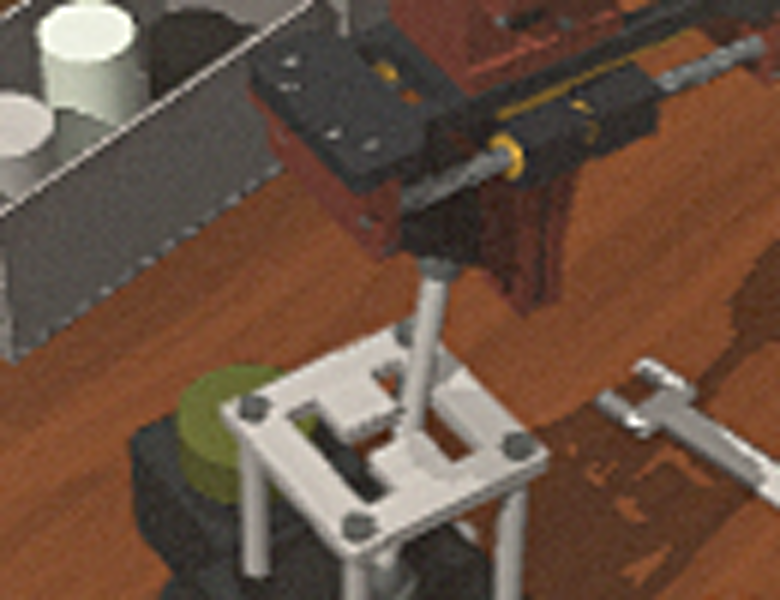

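The stem is moving forward in the right slot, now at (428,340) in the crop. Carrying on.

```bash
python3 -m handwheel '[[[-1,0,-0.25,0,0,0,0],[-1,0,-0.5,0,0,0,0],[-1,0,-0.75,0,0,0,0],[-1,0,-1,0,0,0,0]]]'|grep -E "pos|force"
python3 -m handwheel '[[[-1,0,-0.2,0,0,0,0],[-1,0,-0.4,0,0,0,0],[-1,0,-0.6,0,0,0,0]]]'|grep -E "pos|force"
python3 -m handwheel '[[[-1,0,-0.15,0,0,0,0],[-1,0,-0.3,0,0,0,0]]]'|grep -E "pos|force"
python3 -m handwheel '[[[-1,0,-0.1,0,0,0,0],[-1,0,-0.2,0,0,0,0]]]'|grep -E "pos|force"
```

```text
tool_pos: [0.5623, 0.0014, 0.2397]
force: [-1.5, 0.1, 0.5]
tool_pos: [0.568, -0.0, 0.2396]
force: [-1.1, 1.3, -0.0]
tool_pos: [0.5708, -0.0007, 0.2395]
force: [-1.2, 1.7, 0.1]
tool_pos: [0.5727, -0.0013, 0.2395]
force: [-1.2, 1.1, -1.0]
```

```bash
python3 - <<'E'
from h import *
crop(r.camera('side'),260,170,130,100,6,'pics/side8.png')
E
```

```text
(no output)
```

View pics/side8.png

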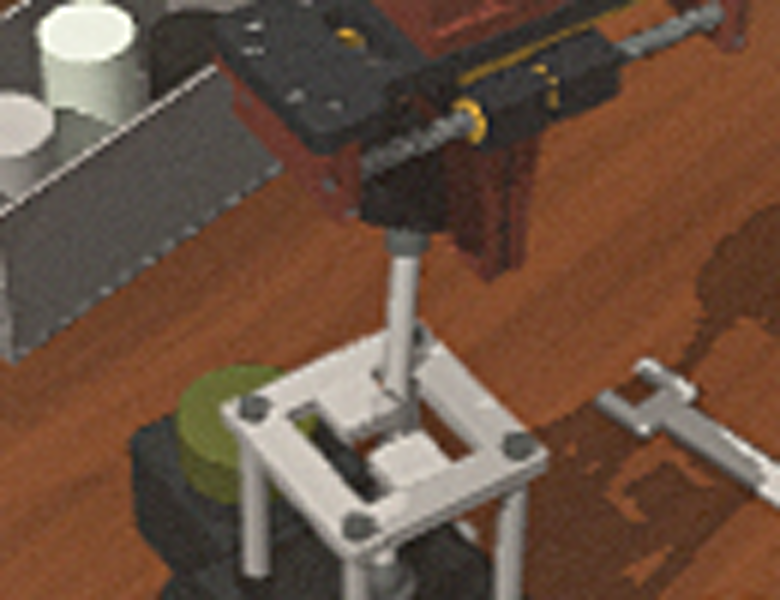

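```bash
python3 -m handwheel '[[[-1,0,-0.1,0,0,0,0],[-1,0,-0.2,0,0,0,0]]]'|grep -E "pos|force"
python3 -m handwheel '[[[-1,0,-0.1,0,0,0,0],[-1,0,-0.2,0,0,0,0]]]'|grep -E "pos|force"
python3 -m handwheel '[[[-1,0,-0.1,0,0,0,0]]]'|grep -E "pos|force"
```

```text
tool_pos: [0.5747, -0.0018, 0.2397]
force: [-2.5, 0.7, -1.2]
tool_pos: [0.5765, -0.0023, 0.2397]
force: [-2.3, 1.0, -0.9]
tool_pos: [0.5774, -0.0025, 0.2396]
force: [-2.6, 1.3, -2.1]
```

```bash
python3 -m handwheel '[[[-1,0,-0.1,0,0,0,0]]]'|grep -E "pos|force"
```

```text
tool_pos: [0.5782, -0.0027, 0.2395]
force: [-3.6, 0.8, -2.3]
```

```bash
python3 -m handwheel '[[[-1,0,-0.1,0,0,0,0]]]'|grep -E "pos|force"
```

```text
tool_pos: [0.5791, -0.0028, 0.2394]
force: [-4.4, 1.3, -2.5]
```

```bash
python3 -m handwheel '[[[-1,0,-0.1,0,0,0,0]]]'|grep -E "pos|force"
```

```text
tool_pos: [0.5799, -0.003, 0.2394]
force: [-5.7, 1.8, -2.6]
```

```bash
python3 -m handwheel '[[[-1,0,-0.1,0,0,0,0]]]'|grep -E "pos|force"
```

```text
tool_pos: [0.5807, -0.0032, 0.2392]
force: [-6.8, 2.1, -1.8]
```

```bash
python3 -m handwheel '[[[-1,0,-0.1,0,0,0,0],[-1,0,-0.1,0,0,0,0]]]'|grep -E "pos|force"
python3 - <<'E'
from h import *
crop(r.camera('side'),260,170,130,100,6,'pics/side9.png'); s=r.sense();print(s['tool_pos'],s['force'])
E
```

```text
tool_pos: [0.5814, -0.0034, 0.2391]
force: [-7.7, 2.6, -2.7]
[ 0.58141233 -0.00339181  0.23915557] [-6.38602403  2.21897261 -2.29854442]
```

View pics/side9.png

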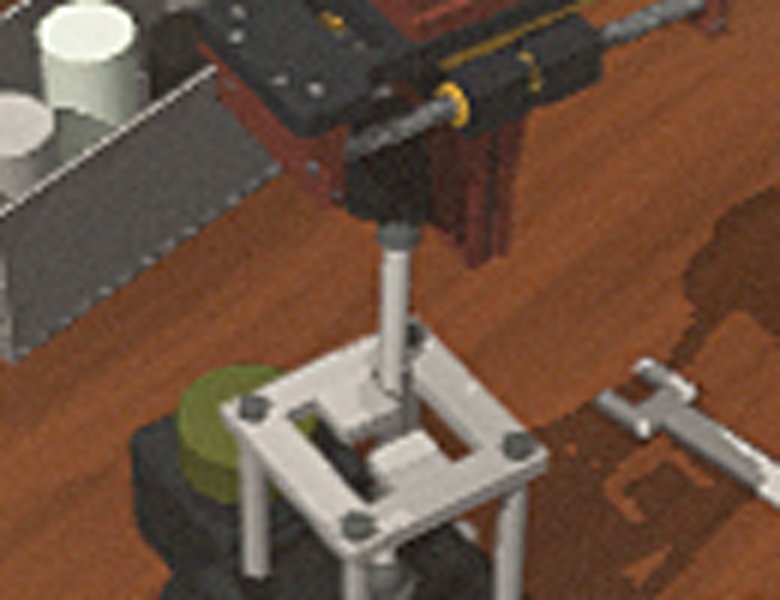

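The force has climbed steadily to about 7 N while the knob barely moves any more, which looks like the end stop. I'll retreat straight back, then up and away, and check.

```bash
python3 -m handwheel '[[[-1,0,0.5,0,0,0,0],[-1,0,1.5,0,0,0,0],[-1,0,3.5,0,0,0,0],[-1,0,6,0,0,0,0],[-1,0,8,-1,0,0,0]]]'|grep -E "pos|force"
python3 -m handwheel '[[[-1,2,2,-2,0,0,0],[-1,5,4,-4,0,0,0],[-1,8,5,-6,0,0,0],[-1,12,6,-8,0,0,0],[-1,16,7,-8,0,0,0]]]'|grep -E "pos|force"
python3 -m handwheel '[[[-1,4,0,0,0,0,0],[-1,8,0,0,0,0,0],[-1,11,0,0,0,0,0],[-1,11,0,0,0,0,0]]]'
python3 - <<'E'
from h import *
for n,b in (('side',(260,170,130,100,6)),('top',(250,170,110,90,7))):
    im=r.camera(n); cv2.imwrite(f'pics/{n}10f.png',im); crop(im,*b,f'pics/{n}10.png')
c=np.array([.5803,.0408]);yaw=np.radians(-14.35);R=np.array([[np.cos(yaw),-np.sin(yaw),0],[np.sin(yaw),np.cos(yaw),0],[0,0,1]])
for f in (.2,.23,.26):
    d=R@np.array([np.tan(f),-np.tan(.24),1]); d/=np.linalg.norm(d)
    print(f,[[((proj(n,np.r_[c,.1]+d*l)[0]-o)*k).round().tolist() for l in (.095,.13,.165,.191)] for n,o,k in (('side',(260,170),6),('top',(250,170),7))])
E
```

```text
tool_pos: [0.5039, 0.0162, 0.2493]
force: [0.1, 0.2, 0.3]
tool_pos: [0.3969, -0.1226, 0.3339]
force: [0.6, -0.5, 0.2]
time_s: 13.2
tool_pos: [0.3689, -0.2309, 0.33]
orientation: [[-0.254, -0.967, 0.001], [-0.967, 0.254, -0.002], [0.002, -0.002, -1.0]]
force: [-0.4, 0.7, 0.5]
grip_width: 0.004
0.2 [[[400.0, 351.0], [410.0, 265.0], [420.0, 176.0], [428.0, 108.0]], [[511.0, 421.0], [539.0, 392.0], [568.0, 361.0], [591.0, 337.0]]]
0.23 [[[395.0, 348.0], [403.0, 261.0], [412.0, 171.0], [418.0, 102.0]], [[512.0, 413.0], [541.0, 381.0], [571.0, 347.0], [594.0, 321.0]]]
0.26 [[[391.0, 345.0], [397.0, 257.0], [403.0, 166.0], [408.0, 97.0]], [[514.0, 406.0], [543.0, 370.0], [573.0, 333.0], [597.0, 304.0]]]
```

View pics/side10.png

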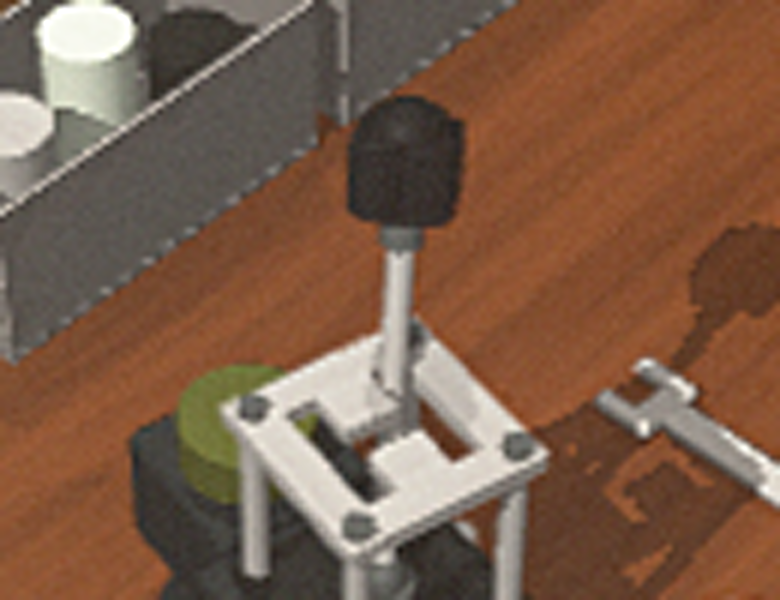

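View pics/top10.png

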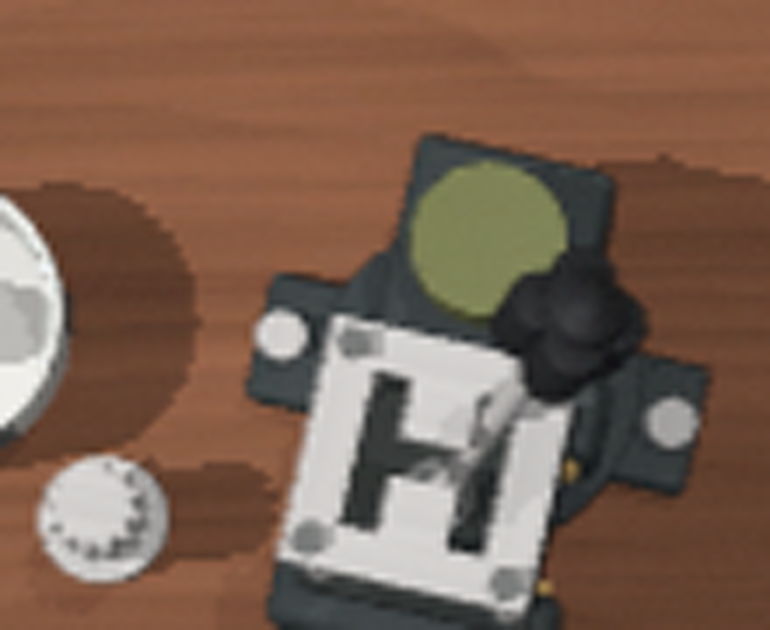

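```bash
python3 - <<'E'
from h import *
c=np.array([.5803,.0408]);yaw=np.radians(-14.35);R=np.array([[np.cos(yaw),-np.sin(yaw),0],[np.sin(yaw),np.cos(yaw),0],[0,0,1]])
uv={}
for n,(x,y,w,h) in {'side':(312,180,30,28),'top':(318,203,26,28)}.items():
    im=cv2.imread(f'pics/{n}10f.png')[y:y+h,x:x+w]
    m=(im.max(2)<50).astype('uint8'); k,l,s,ce=cv2.connectedComponentsWithStats(m); i=1+s[1:,4].argmax()
    uv[n]=ce[i]+[x,y]; print(n,uv[n],s[i])
p,e=tri(uv['side'],uv['top']); q=R.T@(p-np.r_[c,.1]); print(p,e,'vise',q,'fore',np.arctan2(q[0],q[2]),'across',np.arctan2(-q[1],q[2]),'r',np.linalg.norm(q))
E
```

```text
side [334.625 190.75 ] [21 10  4  3  8]
top [331.46712803 216.26297578] [  2   0  22  28 289]
[ 0.6033521  -0.009229    0.27927211] 0.01494689728897277 vise [ 0.03473228 -0.04275475  0.17927211] fore 0.19136971300204048 across 0.23411751730302902 r 0.18754409860868346
```

View pics/top10f.png

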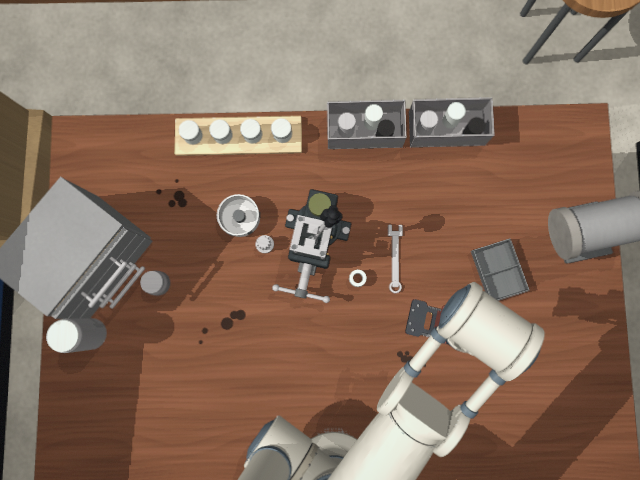

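The mask failed: it caught only a few pixels in the side view and merged with the vise in the top view. I'll retry with better thresholds.

```bash
python3 - <<'E'
from h import *
c=np.array([.5803,.0408]);yaw=np.radians(-14.35);R=np.array([[np.cos(yaw),-np.sin(yaw),0],[np.sin(yaw),np.cos(yaw),0],[0,0,1]])
b={'side':(312,183,30,25),'top':(316,200,30,32)}
for ts in (55,65):
  for tt in (36,44):
    uv={}
    for n,(x,y,w,h) in b.items():
        im=cv2.imread(f'pics/{n}10f.png')[y:y+h,x:x+w]
        m=((im.max(2)<(ts if n=='side' else tt))).astype('uint8'); m=cv2.morphologyEx(m,cv2.MORPH_CLOSE,np.ones((5,5)))
        k,l,s,ce=cv2.connectedComponentsWithStats(m); i=1+s[1:,4].argmax(); uv[n]=ce[i]+[x,y]; bx=s[i]
        print(n,uv[n].round(1),bx.tolist(),end=' ')
    p,e=tri(uv['side'],uv['top']); q=R.T@(p-np.r_[c,.1]); print('\n',e.round(4),'vise',q.round(4),'fore',np.arctan2(q[0],q[2]).round(3),'across',np.arctan2(-q[1],q[2]).round(3),'r',np.linalg.norm(q).round(4))
E
```

```text
side [327.  198.2] [6, 3, 19, 22, 314] top [335.3 218.3] [11, 8, 15, 19, 98] 
 0.0059 vise [ 0.0445 -0.0432  0.1479] fore 0.293 across 0.284 r 0.1604
side [327.  198.2] [6, 3, 19, 22, 314] top [331.8 217.8] [4, 0, 22, 32, 288] 
 0.0005 vise [ 0.0412 -0.0376  0.1539] fore 0.262 across 0.24 r 0.1637
side [327.  197.2] [6, 3, 19, 22, 364] top [335.3 218.3] [11, 8, 15, 19, 98] 
 0.0064 vise [ 0.0442 -0.0431  0.151 ] fore 0.285 across 0.278 r 0.1631
side [327.  197.2] [6, 3, 19, 22, 364] top [331.8 217.8] [4, 0, 22, 32, 288] 
 0.001 vise [ 0.0409 -0.0376  0.1569] fore 0.255 across 0.235 r 0.1665
```

```bash
python3 - <<'E'
from h import *
a=cv2.imread('pics/top0.png');b=cv2.imread('pics/top10f.png')
for n,(x,y,w,h) in {'drum':(212,190,52,50),'hub':(253,232,22,22),'spacer':(346,267,24,24),'spanner':(384,240,22,56),'jar':(138,268,34,30),'tray':(470,236,62,70),'puck':(305,190,16,22)}.items():
    print(n,np.abs(a[y:y+h,x:x+w].astype(int)-b[y:y+h,x:x+w]).mean().round(1))
s=r.sense(); print(s['time_s'],s['force']); print(r.finish_job())
E
```

```text
drum 6.5
hub 6.6
spacer 6.1
spanner 6.4
jar 5.9
tray 12.0
puck 5.7
13.3 [-0.51184447  0.16623819 -0.30707867]
the job is handed in; nothing more can be done
None
```

The lever is in third: I pushed it right to the stop, then forward to the end stop, and handed the job in at 13.3 s with the arm clear.

**How it was done:** I kept the fingers shut and pushed only, never gripping the knob. The rightward push on the left lobe ended when the force rose from 2 N to about 6 N. I then went round behind the knob and pushed the back lobe forward. The force rose from about 2 N to about 8 N at the end stop.

**Last checks:**
- **Lever position:** the final pictures put the knob at about fore 0.255–0.26 and across 0.235–0.24. The measured distance from the pivot was 0.164–0.167 m, against 0.165 m expected. The stem sits in the front right slot.
- **Loose parts:** nothing looked moved when I compared the top views before and after. The bolt tray differed a little more (12 against about 6 for the rest). I put that down to shadow from the arm, which was standing next to it, and did not check it any further.

**What disagreed:**
- The two cameras differed by about 4 mm, and the stops came 3–5 mm later than I had calculated.
- The top-view colour mask for the knob was unreliable: one threshold gave fore 0.29 and across 0.28. I kept the threshold that matched what I could see in the picture and the rise in force at the stop.
- At the forward stop the force rose gradually, not sharply, and the knob sprang back slightly when I let go.

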